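Vent a preserving jar and hold the vacuum pump on its valve

ROBOT

A 7-joint arm with a two-finger parallel gripper is mounted at the origin on a cart in front of the work surface, level with it; the furniture and walls round the work are solid. World frame = base frame: x ahead of the robot, y to its left, z up, the work surface at z = 0. Lengths are in m, angles in rad, forces in N, time in s.
With the tool pointing down it reaches from about 0.35 to 0.9 m from the base axis. Payload 8.1 kg.
Tool frame: the origin (TCP) lies on the centre line of the jaws, within the pads' length; the fingertips stand 17 mm ahead of it and the grasp point (between the pads) lies 2 mm behind it; z points along the fingers, y is the direction in which the jaws open and shut (so a half turn about z gives the same grasp; the last joint's range is limited). The gripper opens to 92 mm and grips with 3 to 60 N. Pads are 19 mm wide; open, the fingers measure 130 mm over their backs; the gripper's body (75 mm by 190 mm) begins 47 mm behind the grasp point.
Start: joints at [1.192, 0.434, 0.025, 1.573, -0.012, 1.134, -0.075], TCP at [0.17, -0.601, 0.244] pointing down, gripper open.
Joint ranges: [-2.62, 2.62], [-0.44, 2.09], [-1.27, 1.32], [0.08, 2.57], [-1.32, 4.46], [0.12, 2], [-2.74, 2.74]. Speed limits (rad/s): [2.22, 2.22, 3.01, 3.01, 3.14, 3.14, 3.14].

INTERFACE

Orientations are given as a rotation vector (axis times angle).
In Python, from cell import arm, imaging, job gives the robot as it stands.
- The arm moves only by the tool jog_arm, never from a script. Its argument "moves" is a list of rows, each an object with "fingers": the closure, from -1 (fully open) to 1 (shut); "xyz": the shift along the tool's x, y, z in cm, a list of three; "angular": the turn, a rotation vector about the tool's x, y, z in rad, a list of three. In form: [{"fingers": fingers, "xyz": [dx, dy, dz], "angular": [ax, ay, az]}, ...]. A call has 1 to 12 rows; each row is the pose to reach, as a shift and turn from the pose commanded when the call began, along the tool's axes at that moment; what a row does not reach only later rows make up. A row lasts 1/8 s, in which the tool goes at most 62.5 mm and 10.7 degrees, less where a joint would pass 70% of its speed; a pose out of reach is approached as far as the arm can. A call with a gripper value outside its range is refused whole. The fingers move at their own pace and stop on an object; "grip_force" is the grip in N (left out, the last holds). Time passes only in rows, so rows that repeat a pose let the fingers close. It gives the time, the measured TCP pose, the force and the opening at its end, in the units of the state.
- arm.observe(): the state, without advancing time (a new reading comes with each control period).
- imaging.get_image(name): name is "side" or "top" or "wrist"; returns the picture (400x640x3 uint8, red, green, blue); there is no depth.
- imaging.camera_params(name): a dict with "fx", "fy", "cx", "cy" (pixels), "dist" ([k1, k2, p1, p2, k3] as OpenCV has them; the pictures are not rectified), "rvec" (rotation vector, rad) and "tvec" (3), from world to camera coordinates, as OpenCV has them; the wrist camera has in their place "hand_eye" (4x4, takes a point from camera to tool coordinates, whose origin is the TCP and whose axes are the flange's). Camera axes: x right, y down, z forward; pixel columns grow to the right and rows downward; lengths in m; the calibration is good to about 2 mm. A picture is of the moment at which its call begins: read the wrist's pose just before it. camera_params takes no time and is no camera call.
- job.sign_off(): hands the job in, once; it reports no verdict.
The state is a dict: "clock": time; "joints": joint angles; "dq": joint speeds; "joint_efforts": joint torques, N m; "position": TCP position; "ee_rot": TCP orientation; "force": force on the tool from outside, world axes, zero at the start; "ft_torque": the same for the moment, N m; "width": opening from 0.0 (shut) to 1.0 (fully open).
Only numpy, scipy, OpenCV 4.12 (cv2) and the standard library are available. Lean on these libraries where they do the work, as an engineer would, in place of code of your own. Each camera call takes 0.05 s, during which the arm holds its last target. There are 200 camera calls.

TASK

The jar of beans with the vacuum cap has to be pumped down again. Take the cordless pump out of its stand by its body and use the tip of its nozzle to press the small sunken vent pin of the cap fully home for a moment, to let off the pressure that has built up inside; then set the nozzle, pump upright, into the open valve cup in the middle of the cap and keep it pressed on the seat lightly, so that the spring nozzle is pushed in about half of its travel. Push gently, leave the jar standing where it is and the things around it alone, and finish while you are still holding the pump pressed on the valve.

Things in the scene. Friction and masses are not known exactly. Their poses are not given: they have to be found in the camera images.
- pump: cordless hand vacuum pump, upright in its stand, nozzle down. White rounded block 36 (its x) x 40 (y) x 90 mm high; origin: centre of the block's underside, z up. Below that a 20 mm sleeve, 18 mm long, and out of it the 12 mm nozzle, tip 48 mm below the origin. About 0.22 kg. Best grip, across 36 or 40 mm: 52 mm above the origin (tip 100 mm below, pump top 38 mm above)
- pump_nozzle (a joint): how far the spring-loaded nozzle is pushed up into the pump, 0 (out) to 0.008 m (hard stop). It starts to move at 3 N and takes 0.5 N more per mm, 7 N at the stop; half way is 5 N.
- nozzle_tip (a point): centre of the flat rubber end of the nozzle (12 mm diameter); moves with the nozzle
- pump_stand: black round fixed stand, 86 mm across at the foot, 64 mm high; origin in the centre of its underside. The pump's underside rests on its flat top, sleeve and nozzle hang in a 25 mm wide bore: lift the pump straight up 50 mm to clear it
- bean_jar: round loose glass jar of beans, 79 mm diameter, closed by a grey ribbed vacuum cap of 85 mm diameter whose flat top is 160 mm above the worktop; about 0.68 kg; origin in the centre of its underside, z up. On the cap stand two round collars, 10 mm high: the valve cup in the middle and the narrower vent collar beside it
- vent (a point): top of the vent pin at rest: a steel pin of 12 mm diameter in the middle of the smaller (23 mm outside, 18 mm bore) collar, 28.5 mm from the cap's centre along the jar's own +x, 165 mm above the worktop, 5 mm below the rim of its collar
- vent_pin (a joint): how far the vent pin is pressed down, 0 to 0.0035 m (home); it starts to move at 0.9 N, is home at 2.5 N and springs back when let go
- valve (a point): centre of the valve seat, the flat floor of the valve cup in the middle of the cap, 160 mm above the worktop; the cup is black, 28 mm outside, its bore 20 mm and flared to 23 mm at the rim 10 mm above the seat
- plain_jar: the same kind of jar with a flat black lid without collars, 79 mm diameter, 154 mm high; leave it alone. Origin in the centre of its underside
- dropper_bottle: small brown dropper bottle with a black rubber top, 33 mm diameter, 102 mm high; leave it alone. Origin in the centre of its underside
- ramekin: small fluted ramekin, 66 mm diameter, 40 mm high; leave it alone. Origin in the centre of its underside
- kitchen_timer: round kitchen timer, 66 mm diameter, 57 mm high; leave it alone. Origin in the centre of its underside
- tomato_tin: food tin, 58 mm diameter, 72 mm high; leave it alone. Origin in the centre of its underside
Not all that is in view belongs to the job. There is more than one size of the pump; the job needs the larger.

How it is judged:
On the way:
1. the vent pin is pressed home by the held pump (value of joint vent_pin above 0.0028 m and contact force between pump and bean_jar above 1 N and contact force between the fingers and pump above 1 N), for 0.2 s.
At the end, for the whole second after the job is handed in: Fingers hold the pump upright (0.1 rad), its tip on the valve seat (within 6 mm of the centre, 3 mm of the height), spring nozzle in by 1.2 to 7.2 mm (2 to 12 N); vent pin sprung back; jar upright, still, within 30 mm of where it stood (horizontal distance between nozzle_tip and valve below 0.006 m and z of nozzle_tip in the frame of valve below 0.003 m and value of joint pump_nozzle between 0.0012 and 0.0072 m and contact force between pump and bean_jar between 2 and 12 N and angle between pump's own z axis and vertical below 0.1 rad and angle between bean_jar's own z axis and vertical below 0.05 rad and distance of bean_jar from where it was at the start of the episode below 0.03 m and linear speed of bean_jar below 0.02 m/s and value of joint vent_pin below 0.001 m and contact force between the fingers and pump above 1 N and contact force between pump and pump_stand below 0.1 N); the arm keeps its last pose, push and grip.
It fails at once if the jar is shoved about or tipped (distance of bean_jar from where it was at the start of the episode above 0.04 m or angle between bean_jar's own z axis and vertical above 0.2 rad).
It fails at once if the pump is driven hard against the jar (contact force between pump and bean_jar above 30 N).
It fails at once if a bystander is disturbed (distance of any of plain_jar, dropper_bottle, ramekin, kitchen_timer, tomato_tin from where it was at the start of the episode above 0.03 m).
It also fails if it takes over 48 s, if anything falls off the work surface, if the arm or the gripper's body presses on something with over 40 N, if the wrist force passes 120 N, or if a joint passes its speed limit or range.

## Working session

There is one attempt and no reset: what is moved stays moved. The work goes in short steps, Python scripts to look and compute and a tool call to move; the robot and the scene stay as the last step left them, time stands still between calls to the robot, and variables do not carry over. Pictures are saved under pics/ and viewed, about 8 in all and at most 12, crops included, and the job is handed in when it is done.

Besides the shell and the picture viewer there is one more tool, called after "Call:" as name([rows], argument=value, ...), one row to a line, values as JSON. jog_arm: Moves the arm, as the interface text tells. Its arguments: {"type":"object","properties":{"moves":{"type":"array"},"grip_force":{"type":"number"}},"required":["moves"]}

```bash
mkdir -p pics; cat > h.py <<'E'
import numpy as np, cv2
from cell import arm, imaging, job
from scipy.spatial.transform import Rotation as R
def cam(n, st=None):
    p=imaging.camera_params(n)
    K=np.array([[p['fx'],0,p['cx']],[0,p['fy'],p['cy']],[0,0,1.]]); d=np.array(p['dist'],float)
    if 'rvec' in p:
        Rw=cv2.Rodrigues(np.array(p['rvec'],float))[0]; t=np.array(p['tvec'],float).ravel()
    else:
        st=st or arm.observe(); T=np.eye(4); T[:3,:3]=R.from_rotvec(st['ee_rot']).as_matrix(); T[:3,3]=st['position']
        M=np.linalg.inv(T@np.array(p['hand_eye'])); Rw=M[:3,:3]; t=M[:3,3]
    return K,d,Rw,t
def onz(c,uv,z):
    K,d,Rw,t=c
    n=cv2.undistortPoints(np.array([[uv]],float),K,d)[0,0]
    r=Rw.T@np.array([n[0],n[1],1]); o=-Rw.T@t
    return o+r*(z-o[2])/r[2]
def proj(c,P):
    K,d,Rw,t=c
    return cv2.projectPoints(np.array(P,float).reshape(-1,3),cv2.Rodrigues(Rw)[0],t,K,d)[0].reshape(-1,2)
def save(n,f):
    im=imaging.get_image(n); cv2.imwrite('pics/'+f,im[:,:,::-1]); return im
E
python3 - <<'E'
from h import *
for n in ('top','side'):
    save(n,n+'1.png'); K,d,Rw,t=cam(n); print(n,-Rw.T@t,K[0,0],Rw[2])
s=arm.observe(); print(s)
E
```

```text
top [0.39950405 0.03304369 1.42224249] 366.57333445953543 [ 0.07153952 -0.00596219 -0.99741995]
side [-0.56806218  0.03108623  1.03126125] 368.90720980293435 [ 0.77025776 -0.01435409 -0.63757112]
{'clock': 0.1, 'joints': array([ 1.19239254,  0.43517131,  0.0249678 ,  1.57401554, -0.01160005,
        1.13397932, -0.07513456]), 'dq': array([-0.00096338, -0.00290212, -0.00029858, -0.0022327 , -0.00097021,
        0.00118743,  0.00094505]), 'joint_efforts': array([ 4.89459882e-03, -6.69125390e+01,  9.89211537e-01, -3.15146184e+01,
       -6.03248924e-02,  3.74131452e-02,  1.32353631e-05]), 'position': array([ 0.17003607, -0.6009738 ,  0.24300852]), 'ee_rot': array([-3.11041102e+00, -4.31514733e-01,  5.06131897e-04]), 'force': array([-0.90933133, -0.34844039, -0.26195927]), 'ft_torque': array([-0.00541106, -0.00300951, -0.04777334]), 'width': 1.003147059756916}
```

View pics/top1.png

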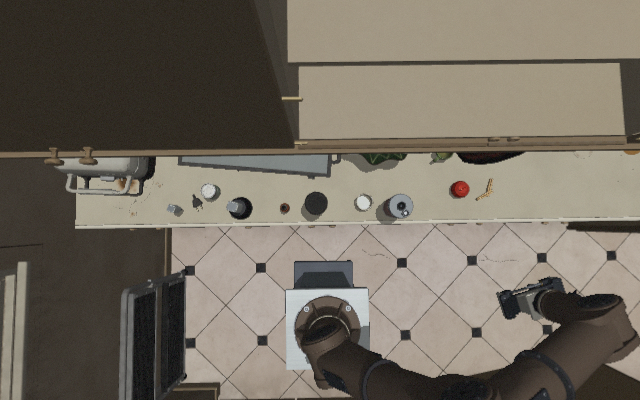

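View pics/side1.png

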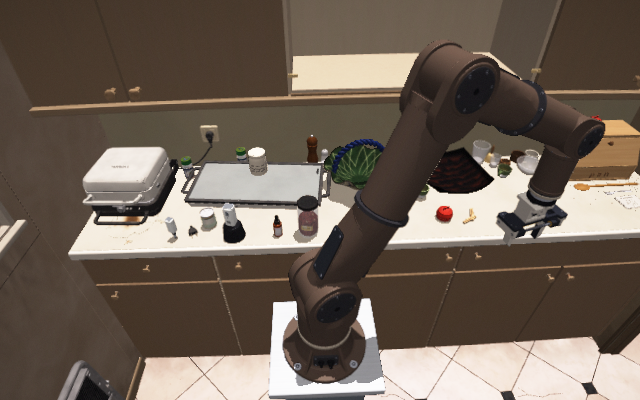

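The top view shows the pump in its stand at about (238,208), the bean jar with its collared cap at (400,206), the plain jar at (316,203), the dropper at (285,208) and the ramekin at (363,202). Upper cabinets overhang the back of the worktop. The side view agrees, but the arm hides the bean jar.

```bash
python3 - <<'E'
from h import *
c=cam('top')
for n,uv,z in [('stand',(240,209),.064),('pumptop',(235,206),.154),('jar',(400,206),.16),('plain',(316,203),.154),('dropper',(285,208),.1),('ramekin',(363,202),.04),('ram2',(209,191),.04),('small',(174,209),.05),('edge',(316,224),0),('cab',(316,150),0.5),('cab',(316,140),0.5)]: print(n,onz(c,uv,z).round(3))
im=cv2.imread('pics/top1.png'); cr=[im[170:235,x:x+110] for x in (150,350)]
cv2.imwrite('pics/c1.png',np.vstack([cv2.resize(k,None,fx=4.5,fy=4.5,interpolation=cv2.INTER_CUBIC) for k in cr]))
E
```

```text
stand [0.454 0.32  0.064]
pumptop [0.461 0.318 0.154]
jar [ 0.453 -0.252  0.16 ]
plain [0.467 0.038 0.154]
dropper [0.454 0.15  0.1  ]
ramekin [ 0.475 -0.14   0.04 ]
ram2 [0.525 0.442 0.04 ]
small [0.458 0.569 0.05 ]
edge [0.394 0.039 0.   ]
cab [0.584 0.034 0.5  ]
cab [0.61  0.034 0.5  ]
```

View pics/c1.png

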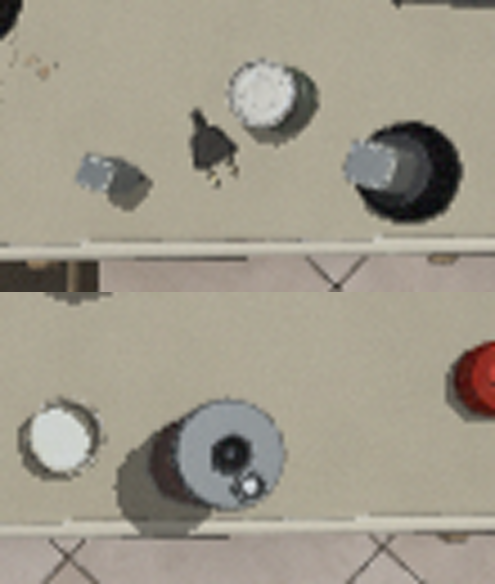

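Cap centre is near (0.453,-0.252) and the vent points roughly towards -x, -y. The pump top is near (0.46,0.325), and the small decoy pump is at y≈0.57. I'll stop over the jar for a wrist look, then go on to the pump.

Call:
jog_arm([
  {"fingers": -1, "xyz": [17, -11.5, -10], "angular": [0, 0, 0.14]},
  {"fingers": -1, "xyz": [34.5, -23.5, -10], "angular": [0, 0, 0.276]},
  {"fingers": -1, "xyz": [34.5, -23.5, -10], "angular": [0, 0, 0.276]},
  {"fingers": -1, "xyz": [34.5, -23.5, -10], "angular": [0, 0, 0.276]},
  {"fingers": -1, "xyz": [34.5, -23.5, -10], "angular": [0, 0, 0.276]},
  {"fingers": -1, "xyz": [34.5, -23.5, -10], "angular": [0, 0, 0.276]},
  {"fingers": -1, "xyz": [34.5, -23.5, -10], "angular": [0, 0, 0.276]},
  {"fingers": -1, "xyz": [34.5, -23.5, -10], "angular": [0, 0, 0.276]},
  {"fingers": -1, "xyz": [34.5, -23.5, -10], "angular": [0, 0, 0.276]},
  {"fingers": -1, "xyz": [34.5, -23.5, -10], "angular": [0, 0, 0.276]},
])

```text
clock: 1.35
position: [0.437, -0.2826, 0.3433]
ee_rot: [3.142, -0.004, -0.002]
force: [0.1, 0.2, -0.7]
width: 1.002
```

```bash
python3 - <<'E'
from h import *
s=arm.observe(); np.save('s_jar.npy',s,allow_pickle=True); print(s['clock'],s['position'],s['ee_rot'],s['dq'].round(3))
save('wrist','w1.png'); c=cam('wrist',s); print(proj(c,[.453,-.252,.16]))
E
```

```text
1.35 [ 0.43701734 -0.28261848  0.34327477] [ 3.14153400e+00 -4.42412057e-03 -1.70339775e-03] [ 0.004 -0.001 -0.003 -0.    -0.003  0.003 -0.003]
[[287.54469783 165.9679759 ]]
```

View pics/w1.png

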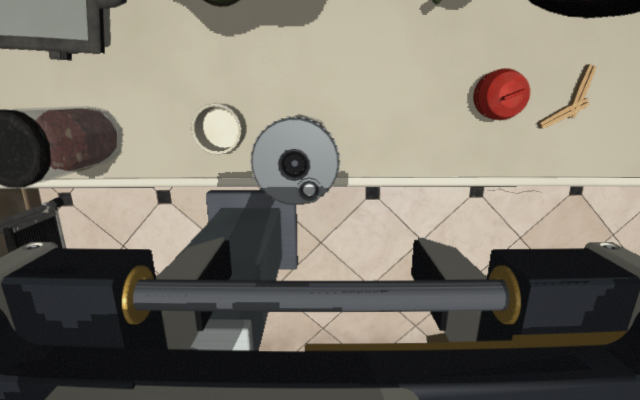

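The wrist view shows the cap, with the valve cup at about (294,163) and the vent collar at about (308,188). Next I'll go to the pump.

```bash
python3 - <<'E'
from h import *
s=np.load('s_jar.npy',allow_pickle=True).item(); c=cam('wrist',s)
im=cv2.imread('pics/w1.png'); g=cv2.cvtColor(im,cv2.COLOR_BGR2GRAY)
v=onz(c,(294,163),.17); w=onz(c,(308,188.5),.17); print('cup',v,'vent',w,w-v,np.linalg.norm(w-v), 'cam',-c[2].T@c[3])
cv2.imwrite('pics/c2.png',cv2.resize(im[110:215,240:350],None,fx=6,fy=5.5,interpolation=cv2.INTER_CUBIC))
# cap fit: grey circle
m=(abs(im.astype(int).max(2)-im.astype(int).min(2))<20)&(g>110)&(g<190)
m[:110]=0;m[210:]=0;m[:,:245]=0;m[:,345:]=0
n,l,st,ce=cv2.connectedComponentsWithStats(m.astype(np.uint8)); i=1+st[1:,4].argmax(); print(st[i],ce[i])
cn=max(cv2.findContours((l==i).astype(np.uint8),0,2)[0],key=len); print(cv2.minEnclosingCircle(cn), cv2.fitEllipse(cn))
print(proj(c,[v[0],v[1],.16]), onz(c,cv2.fitEllipse(cn)[0],.16))
E
```

```text
cup [ 0.45758422 -0.25903592  0.17      ] vent [ 0.43326769 -0.27165582  0.17      ] [-0.02431653 -0.0126199   0.        ] 0.027396269190547853 cam [ 0.51230921 -0.2840118   0.48396459]
[ 245  120   92   68 4000] [292.81325 154.281  ]
((289.0, 165.0), 48.75458526611328) ((293.15802001953125, 157.81719970703125), (73.05994415283203, 90.07380676269531), 82.77232360839844)
[[294.79184914 161.18405277]] [ 0.46081396 -0.25755845  0.16      ]
```

Call:
jog_arm([
  {"fingers": -1, "xyz": [0, -6, 0], "angular": [0, 0, 0]},
  {"fingers": -1, "xyz": [0, -12, 0], "angular": [0, 0, 0]},
  {"fingers": -1, "xyz": [0, -18, 0], "angular": [0, 0, 0]},
  {"fingers": -1, "xyz": [0, -24, 0], "angular": [0, 0, 0]},
  {"fingers": -1, "xyz": [0, -30, 0], "angular": [0, 0, 0]},
  {"fingers": -1, "xyz": [0, -36, 0], "angular": [0, 0, 0]},
  {"fingers": -1, "xyz": [0, -42, 0], "angular": [0, 0, 0]},
  {"fingers": -1, "xyz": [0, -48, 0], "angular": [0, 0, 0]},
  {"fingers": -1, "xyz": [0, -54, 0], "angular": [0, 0, 0]},
  {"fingers": -1, "xyz": [0, -60, 0], "angular": [0, 0, 0]},
  {"fingers": -1, "xyz": [0, -60, 0], "angular": [0, 0, 0]},
  {"fingers": -1, "xyz": [0, -60, 0], "angular": [0, 0, 0]},
])

```text
clock: 2.9
position: [0.4389, 0.3176, 0.3432]
ee_rot: [3.14, -0.002, -0.001]
force: [-0.3, -0.7, -0.2]
width: 0.997
```

```bash
python3 - <<'E'
from h import *
s=arm.observe(); np.save('s_pump.npy',s,allow_pickle=True); print(s['clock'],s['position'],s['ee_rot'],s['dq'].round(3),s['joints'].round(2))
im=save('wrist','w2.png')[:,:,::-1]; c=cam('wrist',s); p=proj(c,[.46,.323,.154])[0]; print(p)
x,y=p.astype(int); x0=max(0,x-75); y0=max(0,y-70)
cv2.imwrite('pics/c3.png',cv2.resize(im[y0:y0+140,x0:x0+150],None,fx=4,fy=4,interpolation=cv2.INTER_CUBIC)); print(x0,y0)
E
```

```text
2.9 [0.43886447 0.31756354 0.34317335] [ 3.14044831e+00 -2.22862037e-03 -1.00300652e-03] [ 0.021 -0.015  0.014  0.008  0.001  0.001 -0.001] [-0.28  0.29 -0.59  1.58  0.17  1.32 -2.46]
[313.78942139 159.59577267]
238 89
```

View pics/c3.png

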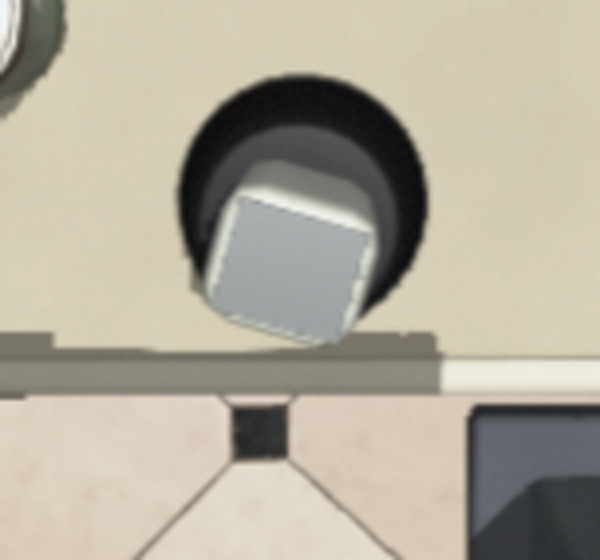

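The pump is seen from above with its top face turned about 16° clockwise in the image, centred near crop (290,268), which is full image (310.5,156). The stand foot centre is near (314,138.5). I'll check these two against each other and look at the joint-7 margin.

```bash
python3 - <<'E'
from h import *
s=np.load('s_pump.npy',allow_pickle=True).item(); c=cam('wrist',s)
print(np.load('s_jar.npy',allow_pickle=True).item()['joints'].round(2))
print('stand foot',onz(c,(313.75,138.5),0.0))
f=lambda u,v:onz(c,(238+u/4,89+v/4),.154)
q=[f(240,196),f(374,234),f(343,343),f(213,302)]
print('top',np.mean(q,0)); 
for i in range(4):
    e=q[(i+1)%4]-q[i]; print(np.linalg.norm(e).round(4), np.degrees(np.arctan2(e[1],e[0])))
# overlay model
im=cv2.imread('pics/w2.png')
o=np.mean(q,0)
for a in (-17,):
    r=R.from_euler('z',a,degrees=True).as_matrix()
    for z in (.064,.154):
        P=[r@np.array([x*.018,y*.02,0])+[o[0],o[1],z] for x,y in ((1,1),(1,-1),(-1,-1),(-1,1))]
        cv2.polylines(im,[(proj(c,P)*16).astype(np.int32)],True,(0,0,255),1,cv2.LINE_AA,4)
P=[[o[0]+.043*np.cos(t),o[1]+.043*np.sin(t),0] for t in np.linspace(0,6.28,60)]
cv2.polylines(im,[(proj(c,P)*16).astype(np.int32)],True,(0,255,0),1,cv2.LINE_AA,4)
a=cv2.resize(im[95:195,250:375],None,fx=4.5,fy=4.5,interpolation=cv2.INTER_CUBIC)
b=cv2.resize(cv2.imread('pics/w1.png')[110:215,240:350],(int(450*110/105),450),interpolation=cv2.INTER_CUBIC)
b=cv2.copyMakeBorder(b,0,0,0,0,0); cv2.imwrite('pics/c4.png',np.hstack([a[:,:320+20],b])[:, :811][:, :800]); print(a.shape,b.shape)
E
```

```text
[ 0.57  0.2  -0.12  1.66  0.03  1.28 -1.13]
stand foot [0.46443927 0.3259222  0.        ]
top [0.46317344 0.32552872 0.154     ]
0.0332 -105.8797445499386
0.0276 164.45742607838386
0.0332 72.08494716865809
0.0265 -15.443040328538462
(450, 562, 3) (450, 471, 3)
```

View pics/c4.png

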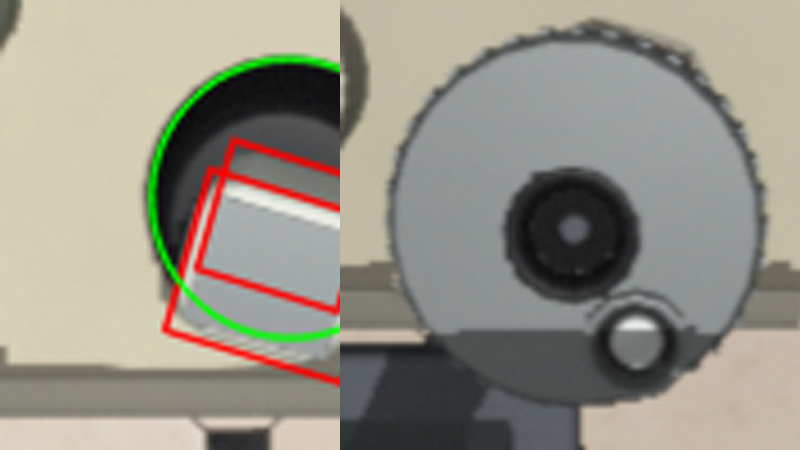

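Pump model and stand circle agree: origin (0.4635, 0.3255), yaw about -16.5°. Turning by -1.28 about tool z keeps joint 7 away from its limit.

Call:
jog_arm([
  {"fingers": -1, "xyz": [2.5, -0.8, 3], "angular": [0, 0, -0.18]},
  {"fingers": -1, "xyz": [2.5, -0.8, 6], "angular": [0, 0, -0.36]},
  {"fingers": -1, "xyz": [2.5, -0.8, 9], "angular": [0, 0, -0.54]},
  {"fingers": -1, "xyz": [2.5, -0.8, 12], "angular": [0, 0, -0.72]},
  {"fingers": -1, "xyz": [2.5, -0.8, 13.3], "angular": [0, 0, -0.9]},
  {"fingers": -1, "xyz": [2.5, -0.8, 13.3], "angular": [0, 0, -1.08]},
  {"fingers": -1, "xyz": [2.5, -0.8, 13.3], "angular": [0, 0, -1.283]},
  {"fingers": -1, "xyz": [2.5, -0.8, 13.3], "angular": [0, 0, -1.283]},
  {"fingers": -1, "xyz": [2.5, -0.8, 13.3], "angular": [0, 0, -1.283]},
  {"fingers": -1, "xyz": [2.5, -0.8, 13.3], "angular": [0, 0, -1.283]},
  {"fingers": -1, "xyz": [2.5, -0.8, 13.3], "angular": [0, 0, -1.283]},
])

```text
clock: 4.32
position: [0.4634, 0.3266, 0.2108]
ee_rot: [2.518, 1.878, 0.0]
force: [-0.2, 1.5, 0.5]
width: 1.0
```

```bash
cat >> h.py <<'E'
def to(P,yaw=None,s=None):
    "tool-frame shift in cm / turn to world point (tool down, tool x at yaw)"
    s=s or arm.observe(); r=R.from_rotvec(s['ee_rot'])
    out=[(r.inv().apply(np.array(P)-s['position'])*100).round(2)]
    if yaw is not None:
        t=R.from_matrix(np.array([[np.cos(yaw),np.sin(yaw),0],[np.sin(yaw),-np.cos(yaw),0],[0,0,-1]]))
        out.append((r.inv()*t).as_rotvec().round(4))
    x=r.as_matrix()[:,0]; out+=[s['position'].round(4),np.arctan2(x[1],x[0]).round(3),s['force'].round(2),s['width'],s['clock'],s['joints'][6].round(2)]
    return out
E
python3 - <<'E'
from h import *
print(*to([.4635,.3255,.114],1.283),sep='\n')
E
```

```text
[-0.1   0.04  9.68]
[ 0.0003  0.0001 -0.0015]
[0.4634 0.3266 0.2108]
1.282
[-0.18  1.52  0.47]
1.0001871213645406
4.325
-1.37
```

Call:
jog_arm([
  {"fingers": -1, "xyz": [-0.1, 0, 4], "angular": [0, 0, 0]},
  {"fingers": -1, "xyz": [-0.1, 0, 7], "angular": [0, 0, 0]},
  {"fingers": -1, "xyz": [-0.1, 0, 9.7], "angular": [0, 0, 0]},
  {"fingers": -1, "xyz": [-0.1, 0, 9.7], "angular": [0, 0, 0]},
  {"fingers": 1, "xyz": [-0.1, 0, 9.7], "angular": [0, 0, 0]},
  {"fingers": 1, "xyz": [-0.1, 0, 9.7], "angular": [0, 0, 0]},
  {"fingers": 1, "xyz": [-0.1, 0, 9.7], "angular": [0, 0, 0]},
  {"fingers": 1, "xyz": [-0.1, 0, 9.7], "angular": [0, 0, 0]},
  {"fingers": 1, "xyz": [-0.1, 0, 9.7], "angular": [0, 0, 0]},
  {"fingers": 1, "xyz": [-0.1, 0, 9.7], "angular": [0, 0, 0]},
  {"fingers": 1, "xyz": [-0.1, 0, 9.7], "angular": [0, 0, 0]},
  {"fingers": 1, "xyz": [-0.1, 0, 9.7], "angular": [0, 0, 0]},
], grip_force=25)

```text
clock: 5.82
position: [0.463, 0.3257, 0.1137]
ee_rot: [2.517, 1.88, -0.0]
force: [-1.0, 0.9, 0.1]
width: 0.39
```

Width 0.39 is 36 mm, so the pump is held. I'll lift it straight up.

Call:
jog_arm([
  {"fingers": 1, "xyz": [0, 0, -1.5], "angular": [0, 0, 0]},
  {"fingers": 1, "xyz": [0, 0, -4], "angular": [0, 0, 0]},
  {"fingers": 1, "xyz": [0, 0, -7], "angular": [0, 0, 0]},
  {"fingers": 1, "xyz": [0, 0, -11], "angular": [0, 0, 0]},
  {"fingers": 1, "xyz": [0, 0, -15], "angular": [0, 0, 0]},
  {"fingers": 1, "xyz": [0, 0, -19], "angular": [0, 0, 0]},
  {"fingers": 1, "xyz": [0, 0, -19], "angular": [0, 0, 0]},
  {"fingers": 1, "xyz": [0, 0, -19], "angular": [0, 0, 0]},
])

```text
clock: 6.82
position: [0.4628, 0.3253, 0.3035]
ee_rot: [2.517, 1.879, -0.001]
force: [0.1, -0.7, -2.6]
width: 0.392
```

```bash
python3 - <<'E'
from h import *
print(*to([.44,-.325,.305],1.283),sep='\n')
E
```

```text
[-62.99  16.29  -0.11]
[-0.      0.0007 -0.0003]
[0.4628 0.3253 0.3035]
1.283
[ 0.08 -0.72 -2.64]
0.39227613567276937
6.825
-1.3
```

Call:
jog_arm([
  {"fingers": 1, "xyz": [-4, 1, 0], "angular": [0, 0, 0]},
  {"fingers": 1, "xyz": [-9.6, 2.5, 0], "angular": [0, 0, 0]},
  {"fingers": 1, "xyz": [-15.4, 4, 0], "angular": [0, 0, 0]},
  {"fingers": 1, "xyz": [-21.2, 5.5, 0], "angular": [0, 0, 0]},
  {"fingers": 1, "xyz": [-27, 7, 0], "angular": [0, 0, 0]},
  {"fingers": 1, "xyz": [-32.8, 8.5, 0], "angular": [0, 0, 0]},
  {"fingers": 1, "xyz": [-38.6, 10, 0], "angular": [0, 0, 0]},
  {"fingers": 1, "xyz": [-44.4, 11.5, 0], "angular": [0, 0, 0]},
  {"fingers": 1, "xyz": [-50.2, 13, 0], "angular": [0, 0, 0]},
  {"fingers": 1, "xyz": [-56, 14.5, 0], "angular": [0, 0, 0]},
  {"fingers": 1, "xyz": [-60, 15.5, 0], "angular": [0, 0, 0]},
  {"fingers": 1, "xyz": [-63, 16.3, 0], "angular": [0, 0, 0]},
])

```text
clock: 8.32
position: [0.4389, -0.3266, 0.302]
ee_rot: [-2.517, -1.875, 0.002]
force: [-0.4, 0.3, -1.6]
width: 0.39
```

Call:
jog_arm([
  {"fingers": 1, "xyz": [0, 0, 0], "angular": [0, 0, 0]},
  {"fingers": 1, "xyz": [0, 0, 0], "angular": [0, 0, 0]},
  {"fingers": 1, "xyz": [0, 0, 0], "angular": [0, 0, 0]},
  {"fingers": 1, "xyz": [0, 0, 0], "angular": [0, 0, 0]},
])

```text
clock: 8.82
position: [0.4405, -0.3238, 0.3038]
ee_rot: [2.516, 1.881, -0.0]
force: [0.4, -0.5, -1.6]
width: 0.39
```

```bash
python3 - <<'E'
from h import *
s=arm.observe(); np.save('s3.npy',s,allow_pickle=True); print(s['clock'],s['position'],s['ee_rot'],s['force'],s['joints'].round(2))
im=save('wrist','w3.png')[:,:,::-1]; c=cam('wrist',s)
print(proj(c,[[.4576,-.259,.16],[.433,-.272,.165]]))
r=R.from_rotvec(s['ee_rot']).as_matrix(); print('tip',proj(c,s['position']+r@np.array([0,0,.0977])))
E
```

```text
8.825 [ 0.44052249 -0.32381217  0.3038078 ] [ 2.51597211e+00  1.88122684e+00 -1.80901629e-04] [ 0.39243469 -0.48889502 -1.58676746] [ 1.02  0.34 -0.65  1.63  0.21  1.24  0.05]
[[318.32168218 111.11263611]
 [293.59049359 136.07366894]]
tip [[320.69396695 207.66268164]]
```

View pics/w3.png

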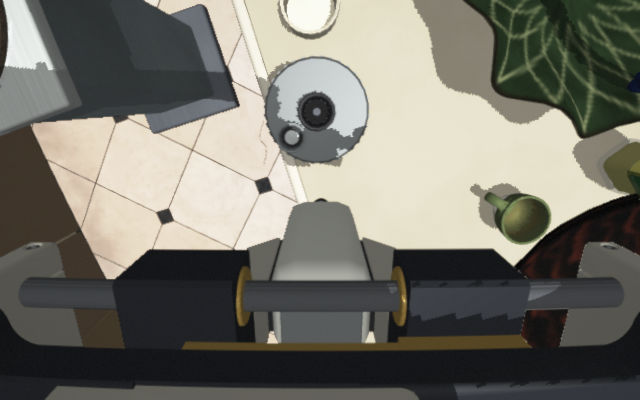

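The pump is upright in the jaws with its tip at about (321,203). The valve is at about (317,111) and the vent at about (291,136), all within 2-3 px of prediction. I'll zoom in for precision.

```bash
python3 - <<'E'
import cv2,numpy as np
im=cv2.imread('pics/w3.png'); a=cv2.resize(im[50:170,260:375],None,fx=5,fy=5,interpolation=cv2.INTER_CUBIC); b=cv2.resize(im[190:220,300:340],None,fx=5,fy=5,interpolation=cv2.INTER_CUBIC)
o=np.zeros((600,785,3),np.uint8); o[:,:575]=a; o[:150,580:780]=b; cv2.imwrite('pics/c5.png',o)
E
```

```text
(no output)
```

View pics/c5.png

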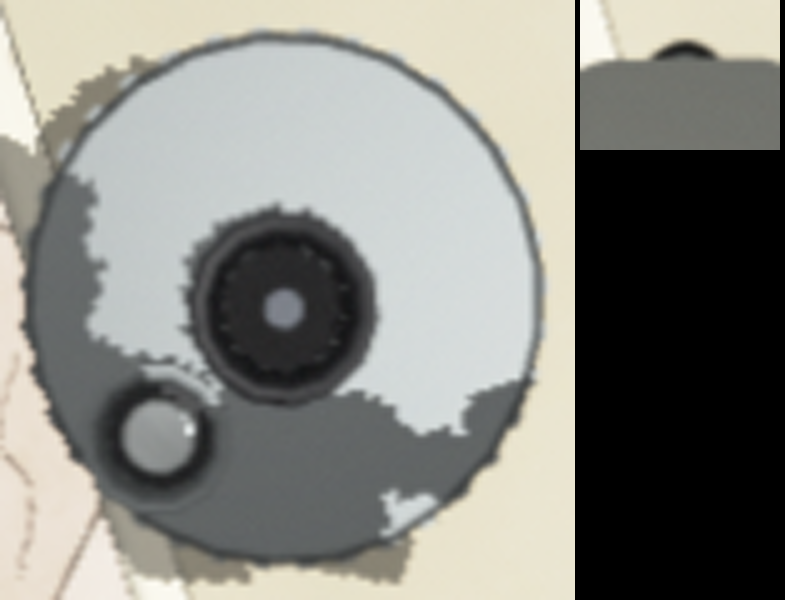

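Crop: the valve seat dot is at full-image (316.4,111.4), the vent pin at (291.6,137.0), and the front edge of the nozzle at (320.6,197.6).

```bash
python3 - <<'E'
from h import *
s=np.load('s3.npy',allow_pickle=True).item(); c=cam('wrist',s); r=R.from_rotvec(s['ee_rot']).as_matrix()
v=onz(c,(316.4,111.4),.16); w=onz(c,(291.6,137.0),.165); print(v,w,np.linalg.norm((w-v)[:2]),np.degrees(np.arctan2(*(w-v)[1::-1])))
for x in (.006,.010): 
  for z in (.0977,.0797,.068): print(x,z,proj(c,s['position']+r@np.array([x,0,z])))
s1=np.load('s_jar.npy',allow_pickle=True).item(); c1=cam('wrist',s1)
print(onz(c1,(293.9,164.4),.17),onz(c1,(308.5,189.3),.165))
print(*to([*w[:2],.29],1.283),sep='\n')
E
```

```text
[ 0.45605209 -0.25877837  0.16      ] [ 0.43123681 -0.27224876  0.165     ] 0.028235607080304106 -151.5057076384432
0.006 0.0977 [[320.69355704 199.73073173]]
0.006 0.0797 [[320.66947671 207.08319994]]
0.006 0.068 [[320.65179868 212.48286865]]
0.01 0.0977 [[320.69328735 194.38308278]]
0.01 0.0797 [[320.66906158 201.36861   ]]
0.01 0.068 [[320.65126444 206.50231184]]
[ 0.4552983  -0.25783683  0.17      ] [ 0.43024276 -0.27085107  0.165     ]
[ 4.7  -2.35  1.39]
[0.0001 0.0002 0.0008]
[ 0.4405 -0.324   0.3039]
1.284
[-0.55 -0.45 -1.13]
0.3909109168224862
8.875
0.05
```

Vent to valve measures 28.2 mm (nominal 28.5). The tip appears about 1.5 mm ahead along tool x, so I'll correct for that and hover over the vent.

Call:
jog_arm([
  {"fingers": 1, "xyz": [2, -1, 0], "angular": [0, 0, 0]},
  {"fingers": 1, "xyz": [4.55, -2.35, 1], "angular": [0, 0, 0]},
  {"fingers": 1, "xyz": [4.55, -2.35, 2.5], "angular": [0, 0, 0]},
  {"fingers": 1, "xyz": [4.55, -2.35, 3.1], "angular": [0, 0, 0]},
  {"fingers": 1, "xyz": [4.55, -2.35, 3.1], "angular": [0, 0, 0]},
  {"fingers": 1, "xyz": [4.55, -2.35, 3.1], "angular": [0, 0, 0]},
  {"fingers": 1, "xyz": [4.55, -2.35, 3.1], "angular": [0, 0, 0]},
  {"fingers": 1, "xyz": [4.55, -2.35, 3.1], "angular": [0, 0, 0]},
])

```text
clock: 9.88
position: [0.4309, -0.2745, 0.2729]
ee_rot: [2.517, 1.879, 0.0]
force: [0.8, -0.1, -1.8]
width: 0.394
```

```bash
python3 - <<'E'
from h import *
s=arm.observe(); im=save('wrist','w4.png')[:,:,::-1]; im2=save('side','s4.png')[:,:,::-1]; c=cam('wrist',s)
print(*to([.4308,-.2737,.265],1.283,s),sep='\n')
print(proj(c,[.4312,-.2722,.17]), proj(cam('side'),[.4312,-.2722,.17]))
u,v=proj(cam('side'),[.44,-.265,.17])[0].astype(int)
a=cv2.resize(im[140:260,240:400],(600,450),interpolation=cv2.INTER_CUBIC); b=cv2.resize(im2[v-60:v+50,u-24:u+24],(196,450),interpolation=cv2.INTER_CUBIC)
cv2.imwrite('pics/c6.png',np.hstack([a,b]))
E
```

```text
[ 0.08 -0.03  0.79]
[ 0.0004  0.     -0.0006]
[ 0.4309 -0.2745  0.2729]
1.282
[ 0.78 -0.1  -1.79]
0.3940234895486482
9.875
-0.03
[[320.15337184 202.55514965]] [[392.70825008 201.84294017]]
```

View pics/c6.png

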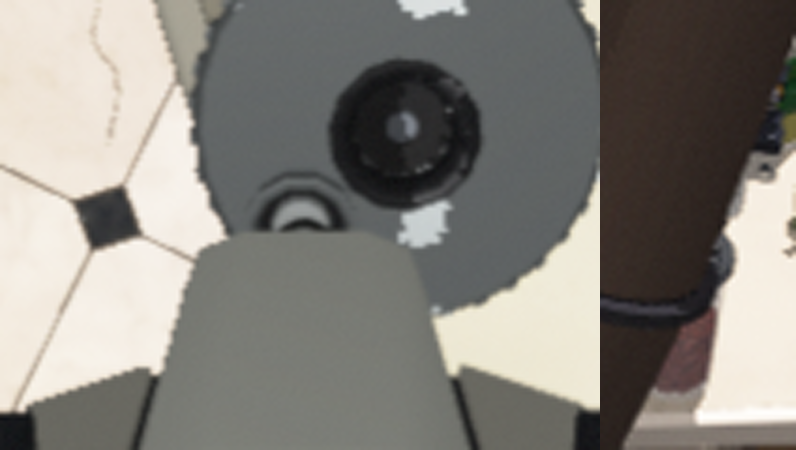

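The nozzle's front edge shows at crop (302,219), laterally in line with the vent pin (centre x about 300). The pin's front edge is at row 195. Now the fore-aft check.

```bash
python3 - <<'E'
from h import *
s=arm.observe(); c=cam('wrist',s); r=R.from_rotvec(s['ee_rot']); inv=lambda P:(r.inv().apply(P-s['position'])*1000).round(2)
q=lambda x,y:(240+(x+.5)/3.75-.5,140+(y+.5)/3.75-.5)
zt=s['position'][2]-.0977
print('tip front',inv(onz(c,q(302,219),zt)),'pin front',inv(onz(c,q(300,196),.165)),'seat',inv(onz(c,q(403,127),.16)),'collar front',inv(onz(c,q(300,173),.17)),'bore front',inv(onz(c,q(300,187),.17)))
d=r.inv().apply(np.array([-.0282*0,0,0])) 
u=np.array([np.cos(np.radians(-151.5)),np.sin(np.radians(-151.5)),0])*.0285
print('vent from seat', inv(onz(c,q(403,127),.16))[:2]+r.inv().apply(u)[:2]*1000)
E
```

```text
tip front [ 7.27 -0.38 97.7 ] pin front [  9.2   -0.8  107.83] seat [ 22.2   19.85 112.84] collar front [ 15.13  -0.78 102.83] bore front [ 12.32  -0.78 102.83]
vent from seat [ 2.04342934 -0.29851491]
```

Tip and vent differ by about 1.4 mm along tool x. I'll correct that and go down onto the pin.

Call:
jog_arm([
  {"fingers": 1, "xyz": [0.15, -0.02, 0], "angular": [0, 0, 0]},
  {"fingers": 1, "xyz": [0.15, -0.02, 0], "angular": [0, 0, 0]},
  {"fingers": 1, "xyz": [0.15, -0.02, 0.3], "angular": [0, 0, 0]},
  {"fingers": 1, "xyz": [0.15, -0.02, 0.6], "angular": [0, 0, 0]},
  {"fingers": 1, "xyz": [0.15, -0.02, 0.8], "angular": [0, 0, 0]},
  {"fingers": 1, "xyz": [0.15, -0.02, 0.8], "angular": [0, 0, 0]},
  {"fingers": 1, "xyz": [0.15, -0.02, 0.8], "angular": [0, 0, 0]},
  {"fingers": 1, "xyz": [0.15, -0.02, 0.8], "angular": [0, 0, 0]},
])

```text
clock: 10.98
position: [0.431, -0.2729, 0.2648]
ee_rot: [2.517, 1.879, 0.0]
force: [0.0, -0.0, -1.9]
width: 0.392
```

Call:
jog_arm([
  {"fingers": 1, "xyz": [0, 0, 0.15], "angular": [0, 0, 0]},
  {"fingers": 1, "xyz": [0, 0, 0.3], "angular": [0, 0, 0]},
  {"fingers": 1, "xyz": [0, 0, 0.3], "angular": [0, 0, 0]},
  {"fingers": 1, "xyz": [0, 0, 0.3], "angular": [0, 0, 0]},
])

```text
clock: 11.48
position: [0.431, -0.2729, 0.2618]
ee_rot: [2.517, 1.88, -0.0]
force: [-0.9, 0.0, -0.3]
width: 0.392
```

Call:
jog_arm([
  {"fingers": 1, "xyz": [0, 0, 0.15], "angular": [0, 0, 0]},
  {"fingers": 1, "xyz": [0, 0, 0.25], "angular": [0, 0, 0]},
  {"fingers": 1, "xyz": [0, 0, 0.25], "angular": [0, 0, 0]},
  {"fingers": 1, "xyz": [0, 0, 0.25], "angular": [0, 0, 0]},
])

```text
clock: 11.98
position: [0.431, -0.2729, 0.2593]
ee_rot: [2.517, 1.879, 0.0]
force: [0.2, -0.8, 1.0]
width: 0.389
```

Call:
jog_arm([
  {"fingers": 1, "xyz": [0, 0, 0.15], "angular": [0, 0, 0]},
  {"fingers": 1, "xyz": [0, 0, 0.15], "angular": [0, 0, 0]},
  {"fingers": 1, "xyz": [0, 0, 0.15], "angular": [0, 0, 0]},
  {"fingers": 1, "xyz": [0, 0, 0.15], "angular": [0, 0, 0]},
])

```text
clock: 12.48
position: [0.431, -0.2729, 0.2578]
ee_rot: [2.517, 1.879, 0.0]
force: [-0.2, -0.7, 2.0]
width: 0.387
```

Call:
jog_arm([
  {"fingers": 1, "xyz": [0, 0, 0.1], "angular": [0, 0, 0]},
  {"fingers": 1, "xyz": [0, 0, 0.1], "angular": [0, 0, 0]},
  {"fingers": 1, "xyz": [0, 0, 0.1], "angular": [0, 0, 0]},
  {"fingers": 1, "xyz": [0, 0, 0.1], "angular": [0, 0, 0]},
])

```text
clock: 12.98
position: [0.431, -0.2729, 0.2568]
ee_rot: [2.517, 1.88, 0.0]
force: [-0.6, -0.7, 3.0]
width: 0.392
```

```bash
python3 - <<'E'
from h import *
F=[]
for i in range(6):
    F.append(arm.observe()['force']); imaging.get_image('side')
print(np.mean(F,0),np.std(F,0),arm.observe()['position'],arm.observe()['clock'])
E
```

```text
[-0.43292993 -0.16402919  2.53421478] [0.16620723 0.37320587 0.39070783] [ 0.43101874 -0.27287862  0.25673486] 13.275
```

The contact force is about 4.7 N and the height fits pin home with the nozzle about 2.4 mm in, so the pin is pressed. Next I lift and move over the valve.

Call:
jog_arm([
  {"fingers": 1, "xyz": [0, 0, -0.5], "angular": [0, 0, 0]},
  {"fingers": 1, "xyz": [0, 0, -1.2], "angular": [0, 0, 0]},
  {"fingers": 1, "xyz": [0, 0, -2], "angular": [0, 0, 0]},
  {"fingers": 1, "xyz": [0, 0, -2], "angular": [0, 0, 0]},
  {"fingers": 1, "xyz": [0.7, 0.7, -2], "angular": [0, 0, 0]},
  {"fingers": 1, "xyz": [1.4, 1.4, -2], "angular": [0, 0, 0]},
  {"fingers": 1, "xyz": [1.98, 2.03, -2], "angular": [0, 0, 0]},
  {"fingers": 1, "xyz": [1.98, 2.03, -2], "angular": [0, 0, 0]},
  {"fingers": 1, "xyz": [1.98, 2.03, -2], "angular": [0, 0, 0]},
  {"fingers": 1, "xyz": [1.98, 2.03, -2], "angular": [0, 0, 0]},
])

```text
clock: 14.52
position: [0.4558, -0.2599, 0.2767]
ee_rot: [-2.518, -1.879, 0.0]
force: [0.2, -0.0, -1.4]
width: 0.393
```

```bash
python3 - <<'E'
from h import *
s=arm.observe(); im=save('wrist','w5.png')[:,:,::-1]
print(*to([.4556,-.2600,.26],1.283,s),sep='\n')
cv2.imwrite('pics/c7.png',cv2.resize(im[140:260,240:400],(600,450),interpolation=cv2.INTER_CUBIC))
E
```

```text
[-0.02 -0.01  1.67]
[-0.0002  0.0002 -0.0007]
[ 0.4558 -0.2599  0.2767]
1.282
[ 0.24 -0.01 -1.38]
0.39308788241061765
14.525
-0.08
```

View pics/c7.png

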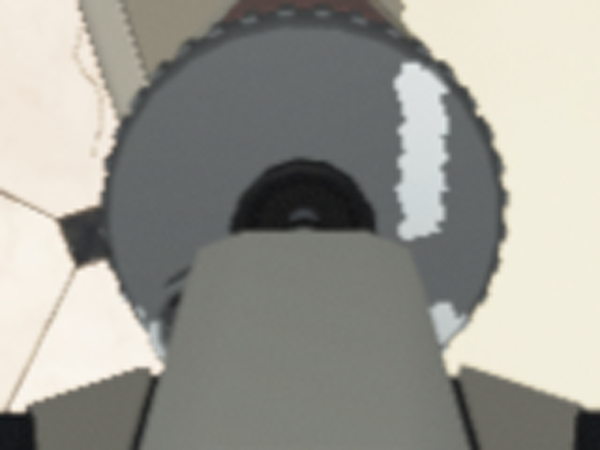

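The nozzle is laterally centred on the cup (cup spans x 232-375, nozzle at 303), and the seat dot shows right at its front edge, as expected from the parallax. Descending.

Call:
jog_arm([
  {"fingers": 1, "xyz": [0, 0, 0.5], "angular": [0, 0, 0]},
  {"fingers": 1, "xyz": [0, 0, 1], "angular": [0, 0, 0]},
  {"fingers": 1, "xyz": [0, 0, 1.5], "angular": [0, 0, 0]},
  {"fingers": 1, "xyz": [0, 0, 1.5], "angular": [0, 0, 0]},
  {"fingers": 1, "xyz": [0, 0, 1.5], "angular": [0, 0, 0]},
  {"fingers": 1, "xyz": [0, 0, 1.5], "angular": [0, 0, 0]},
])

```text
clock: 15.32
position: [0.4562, -0.2597, 0.2619]
ee_rot: [2.517, 1.879, 0.0]
force: [-0.8, 0.9, -1.9]
width: 0.394
```

Call:
jog_arm([
  {"fingers": 1, "xyz": [0, 0, 0.2], "angular": [0, 0, 0]},
  {"fingers": 1, "xyz": [0, 0, 0.4], "angular": [0, 0, 0]},
  {"fingers": 1, "xyz": [0, 0, 0.5], "angular": [0, 0, 0]},
  {"fingers": 1, "xyz": [0, 0, 0.5], "angular": [0, 0, 0]},
  {"fingers": 1, "xyz": [0, 0, 0.5], "angular": [0, 0, 0]},
  {"fingers": 1, "xyz": [0, 0, 0.5], "angular": [0, 0, 0]},
])

```text
clock: 16.08
position: [0.4561, -0.2597, 0.2568]
ee_rot: [2.517, 1.879, 0.0]
force: [-1.5, 1.3, 2.2]
width: 0.392
```

Call:
jog_arm([
  {"fingers": 1, "xyz": [0, 0, 0.1], "angular": [0, 0, 0]},
  {"fingers": 1, "xyz": [0, 0, 0.2], "angular": [0, 0, 0]},
  {"fingers": 1, "xyz": [0, 0, 0.2], "angular": [0, 0, 0]},
  {"fingers": 1, "xyz": [0, 0, 0.2], "angular": [0, 0, 0]},
])

```text
clock: 16.58
position: [0.4561, -0.2597, 0.2548]
ee_rot: [2.517, 1.879, 0.0]
force: [-1.7, -0.2, 1.8]
width: 0.39
```

```bash
python3 - <<'E'
from h import *
F=[]
s=arm.observe()
for i in range(10):
    F.append(arm.observe()['force']); im=imaging.get_image('wrist')
print(np.mean(F,0),np.std(F,0)); print(*to([.4556,-.2600,.2537],1.283),sep='\n')
c=cam('wrist',s); print(proj(c,[[.4560,-.2588,.17],[.4560,-.2588,.16]]))
cv2.imwrite('pics/c8.png',cv2.resize(im[140:260,240:400,::-1],(600,450),interpolation=cv2.INTER_CUBIC))
E
```

```text
[-0.76853381 -0.20302844  2.73035396] [0.51062658 0.33679161 0.53153931]
[-0.05 -0.04  0.11]
[ 0.0001  0.     -0.0003]
[ 0.4561 -0.2597  0.2548]
1.283
[-0.2  -0.33  2.35]
0.39007956571386543
17.075
-0.1
[[320.15865601 212.11019499]
 [320.19054517 207.80688572]]
```

View pics/c8.png

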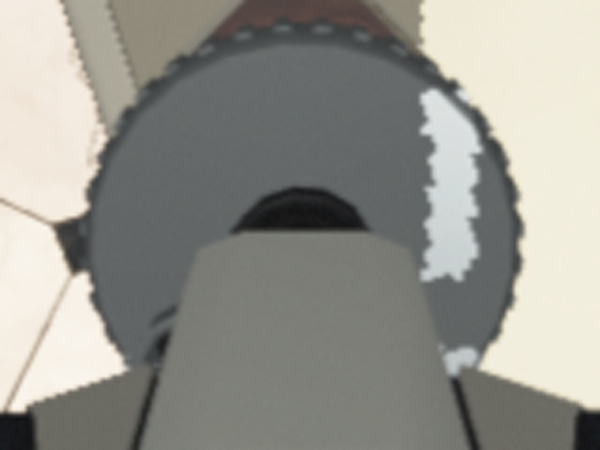

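The nozzle sits in the cup and the cap is still upright and centred on x≈303. The mean push is about 4.9 N, with the nozzle about 3-4 mm in. Handing in.

```bash
python3 -c "
from h import *
print(job.sign_off())"
```

```text
the job is handed in; nothing more can be done
None
```

The job is handed in at about 17 s of the 48 s allowed; the sign-off gives no verdict. I took the larger pump out of its stand by its body and pressed the vent pin with the nozzle tip. I then lifted off and set the nozzle upright in the valve cup, still held there.

- **Vent pin:** the push was about 4.7 N for over 0.5 s, where home needs 2.5 N. The height fits the pin being home with the nozzle about 2.4 mm in.
- **Valve:** the push at hand-in was about 4.9 N. The nozzle is about 2.9 mm in by the tool height, or about 3.8 mm by the force, and both are within the 1.2–7.2 mm limit. The force readings vary by about 0.5 N.
- **Tip position:** about 1–2 mm from the valve centre by the wrist camera. My vent position estimates differed by about 1.5 mm along one axis, so I corrected for that before descending.
- **Surroundings:** the cap still looked upright and in place in the last wrist picture. I did not take a last picture of the bystanders or measure how far the jar had moved, and the vent pin springing back was not checked directly.

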